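# Set the centrifuge speed selector to 6 and start the run

## Task

The tubes are in and the lid is shut: with a fingertip, push the centrifuge's speed selector round clockwise, counting the clicks, until its pointer rests on the sixth white mark after the red zero bar, without ever clicking past it. Then press the green start button right in and let go. Do not grip the selector between the fingers, and leave the bottle, jar, beaker and tube rack where they stand.

Things in the scene. Friction and masses are not known exactly. Their poses are not given: they have to be found in the camera images.
- centrifuge: White benchtop centrifuge, fixed, 320 deep x 240 wide x 155 high. Origin: centre of its underside on the bench; x from its front (robot side) to its back, y left, z up. Its front is a dark blue panel rising at 15 degrees from x -160, z 55 to x -20, z 93 (outward normal -0.259, 0, 0.966); behind that the housing rises to z 125, the lid to 155. Selector on the panel's left half, button on its right.
- dial_axis (a point): On the selector's turning axis, 28 mm out of the panel (top of its bar); z = outward panel normal, x and y turn with the selector. It is a grey disc 62 mm across, 6 high, with a black bar grip across it 56 long, 16 wide, with flat upright sides from 6 to 27 mm above the panel. Nothing else stands proud of the panel within 70 mm; the housing step begins 72 mm uphill.
- dial_pointer (a point): Outer end of the white pointer fin on the bar, 33 mm from the axis, 28 mm out of the panel; the selector points from dial_axis to here. Marks are printed round it at 37 to 50 mm radius: the red zero bar lower left (135 degrees anticlockwise of straight uphill), then nine white marks, each 30 degrees further clockwise, the fifth longer. The sixth is 45 degrees clockwise of uphill.
- dial (a joint): Turn of the selector, rad: 0 on the red bar, growing clockwise seen from outside, 0.5236 a click, so mark 6 is 3.1416; stops just beyond marks 0 and 9. Sprung click-stops hold it on a mark: it takes about 0.08 N m (some 4 to 6 N on the bar 20 mm from the axis) to leave one; past half way it snaps to the next mark by itself and stays. It starts on one of the marks 0 to 3.
- grip_a: Black half of the bar grip on the anticlockwise side of the pointer fin, 7 mm thick, its flat outer side 8 mm from the bar's centre line; push that side near the pointer end to turn the selector clockwise. Origin on the turning axis at the panel face; axes as dial_axis.
- grip_b: The other half of the bar grip, on the clockwise side of the pointer fin, same size; origin on the turning axis at the panel face. Pressing both halves hard at once counts as gripping.
- button_top (a point): Centre of the top of the green start button, a round cap 24 mm across, standing 10 mm out of the panel (a thin bezel ring 34 mm across, 3 mm high, lies round it); z axis outward along the panel normal, it is pressed the other way.
- start_button (a joint): How far the start button is pressed in, m: 0 out, 0.005 fully in. A spring returns it; about 5 N holds it fully in.
- amber_bottle: Loose amber glass bottle, 70 mm across, 145 high, beside the centrifuge; origin: centre of its underside, z up. Leave alone.
- beaker: Loose glass beaker, 54 mm across, 70 high, beside the centrifuge; origin: centre of its underside, z up. Leave alone.
- sample_jar: Loose small amber jar with a white cap, 32 mm across, 55 high, just in front of the centrifuge; origin: centre of its underside, z up. Leave alone.
- tube_rack: Loose blue rack 60 x 130 mm, 53 high with its six small tubes (fixed in it), beside the centrifuge; origin: centre of its underside, z up. Leave alone.

How it is judged:
By the outcome, as a careful person would: the job done as asked, in the order asked, and still so for the second after the job is handed in, with the robot touching nothing.
It also fails if it takes over 45 s, if anything falls off the work surface, if the arm or the gripper's body presses on something with over 40 N, if the wrist force passes 120 N, or if a joint passes its speed limit or range.

## Robot

A 7-joint arm with a two-finger parallel gripper is mounted at the origin on the work surface. World frame = base frame: x ahead of the robot, y to its left, z up, the work surface at z = 0. Lengths are in m, angles in rad, forces in N, time in s.
With the tool pointing down it reaches from about 0.35 to 0.9 m from the base axis. Payload 19.9 kg.
Tool frame: the origin (TCP) lies at the very end of the fingers, on their centre line; the grasp point (between the pads) lies 19 mm behind it; z points along the fingers, y is the line along which they close (so a half turn about z gives the same grasp; the last joint's range is limited). The gripper opens to 94 mm and grips with 3 to 60 N. Pads are 16 mm wide; open, the fingers measure 119 mm over their backs; the gripper's body (75 mm by 177 mm) begins 78 mm behind the grasp point.
Start: joints at [-1.181, 0.417, -0.01, 1.614, 0.005, 1.111, -0.053], TCP at [0.261, 0.568, 0.205] pointing down, gripper open.
Joint ranges: [-2.81, 2.81], [-0.39, 2.02], [-1.27, 1.25], [0.06, 2.57], [-1.19, 4.33], [0.19, 2], [-2.82, 2.82]. Speed limits (rad/s): [1.89, 1.89, 2.39, 2.39, 3.01, 3.01, 3.01].

## Interface

Orientations are given as a unit quaternion [x, y, z, w].
In Python, from rig import manip gives the robot as it stands. The module is installed in compiled form; this text tells all that it offers.
- The arm moves only by the tool servo_tool, never from a script. Its argument "motion" is a list that holds one entry, the list of rows, each a list of 6 numbers: the shift along the tool's x, y, z in mm, then the turn, a rotation vector about the tool's x, y, z in degrees. A call has 1 to 10 rows; each row is the pose to reach, as a shift and turn from the pose commanded when the call began, along the tool's axes at that moment; what a row does not reach only later rows make up. A row lasts 1/12 s, in which the tool goes at most 41.7 mm and 7.16 degrees, less where a joint would pass 70% of its speed; a pose out of reach is approached as far as the arm can. A call with a gripper value outside its range is refused whole. "fingers" is the finger opening in mm, from 0 to 94, set as the call begins (left out, the last holds). The fingers move at their own pace and stop on an object; the grip force is fixed at half the most. Time passes only in rows, so rows that repeat a pose let the fingers close. It gives the time, the measured TCP pose, the force, the opening and the grip force at its end, in the units of the state.
- manip.get_state(): the state, without advancing time (a new reading comes with each control period).
- manip.capture(name): name is "scene" or "top"; returns the picture (400x640x3 uint8, red, green, blue); there is no depth.
- manip.get_calibration(name): a dict with "fx", "fy", "cx", "cy" (pixels), "xyz" and "attitude" of the camera in the world. Camera axes: x right, y down, z forward; pixel columns grow to the right and rows downward; lengths in m; the calibration is good to about 2 mm. A picture is of the moment at which its call begins. get_calibration takes no time and is no camera call.
- manip.finish_job(): hands the job in; it is judged then, once.
The state is a dict: "t": time; "joint_pos": joint angles; "joint_vel": joint speeds; "joint_efforts": joint torques, N m; "tool_pos": TCP position; "tcp_rot": TCP orientation; "contact_force": force on the tool from outside, world axes, zero at the start; "wrist_torque": the same for the moment, N m; "finger_gap": opening from 0.0 (shut) to 1.0 (fully open); "gripper_force": force on a finger pad.
Only numpy, scipy, OpenCV 4.12 (cv2) and the standard library are available. Lean on these libraries where they do the work, as an engineer would, in place of code of your own. Each camera call takes 0.05 s, during which the arm holds its last target. There are 200 camera calls.

## Working session

There is one attempt and no reset: what is moved stays moved. The work goes in short steps, Python scripts to look and compute and a tool call to move; the robot and the scene stay as the last step left them, time stands still between calls to the robot, and variables do not carry over. Pictures are saved under pics/ and viewed, at most 10 in all, crops included, and the job is handed in when it is done.

Besides the shell and the picture viewer there is one more tool, called after ">>>" by a JSON object that holds its "method" and its "body". servo_tool: Moves the arm, as the interface text tells. Its arguments: {"type":"object","properties":{"motion":{"type":"array","items":{"type":"array","items":{"type":"array","items":{"type":"number"}}}},"fingers":{"type":"number"}},"required":["motion"]}

```bash
mkdir -p pics; python3 - <<'E'
from rig import manip
import cv2
for n in("scene","top"):
    im=manip.capture(n); cv2.imwrite(f"pics/{n}0.png",im[:,:,::-1]); print(n,manip.get_calibration(n))
s=manip.get_state(); print(s)
E
```

```text
scene {'fx': 517.5725911536862, 'fy': 517.5725911536862, 'cx': 311.38321519766185, 'cy': 203.18044512994186, 'xyz': array([0.90170336, 0.57896433, 0.99213641]), 'attitude': array([ 0.24978823,  0.91989844, -0.293239  , -0.07350907])}
top {'fx': 442.6293063854729, 'fy': 442.6293063854729, 'cx': 319.5005245746051, 'cy': 197.33202460859454, 'xyz': array([0.49562144, 0.01180454, 0.90142745]), 'attitude': array([-0.69653458,  0.71552518, -0.025761  ,  0.04690065])}
{'t': 0.1, 'joint_pos': array([-1.18147368,  0.41790384, -0.01028009,  1.61409188,  0.00470032,
        1.1106762 , -0.05296013]), 'joint_vel': array([-0.00017829, -0.00060954, -0.0011945 ,  0.00134788,  0.0019097 ,
       -0.00058428, -0.00021091]), 'joint_efforts': array([ 2.29214798e-03, -8.52584982e+01,  6.40678313e-01, -4.26696396e+01,
       -4.87481011e-02,  1.64167030e-02,  6.72540568e-05]), 'tool_pos': array([0.26089925, 0.56758668, 0.20490375]), 'tcp_rot': array([ 2.13736062e-01,  9.76891303e-01, -5.23733390e-04, -6.69778330e-05]), 'contact_force': array([-0.57572553, -0.23081208,  0.14716678]), 'wrist_torque': array([-0.01657843,  0.02597675,  0.00475322]), 'gripper_force': 0.0, 'finger_gap': 1.0012990158244062}
```

View pics/scene0.png

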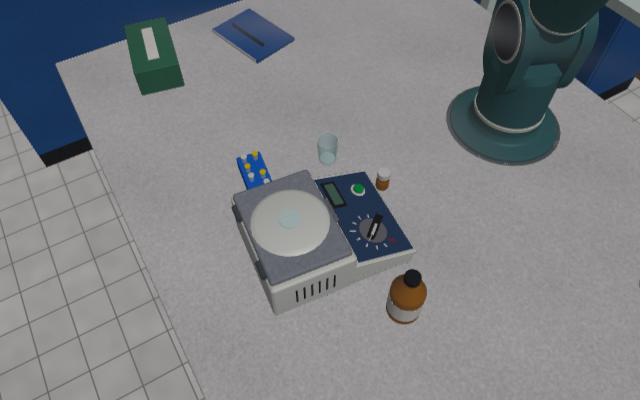

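View pics/top0.png

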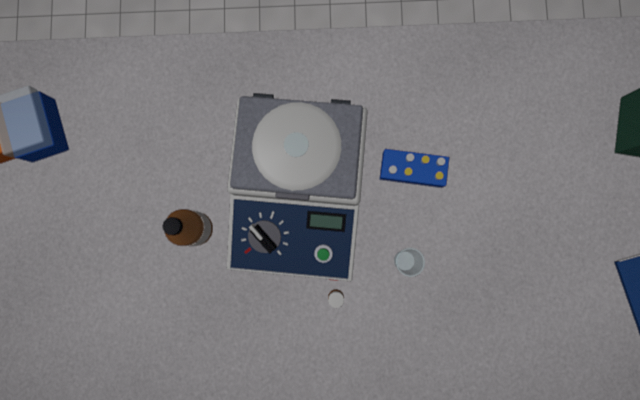

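The top view shows the selector at about (265,237), its white fin pointing up and left near (252,228). The red bar is at (248,251), the green button at (323,254), the jar at (336,298) and the bottle at (185,228). I'll measure these precisely next.

```bash
cat > h.py <<'E'
import numpy as np, cv2
from scipy.spatial.transform import Rotation as R
from rig import manip
def ray(n,px):
    c=manip.get_calibration(n); u=np.array([(px[0]-c["cx"])/c["fx"],(px[1]-c["cy"])/c["fy"],1])
    return c["xyz"],R.from_quat(c["attitude"]).apply(u/np.linalg.norm(u))
def onz(n,px,z):
    o,d=ray(n,px); return o+d*(z-o[2])/d[2]
def onplane(n,px,p,nn):
    o,d=ray(n,px); return o+d*((p-o)@nn)/(d@nn)
def tri(p1,p2):
    (o1,d1),(o2,d2)=ray("top",p1),ray("scene",p2)
    t=np.linalg.lstsq(np.c_[d1,-d2],o2-o1,rcond=None)[0]
    a,b=o1+t[0]*d1,o2+t[1]*d2; return (a+b)/2,np.linalg.norm(a-b)
E
cat > m.py <<'E'
from h import *
np.set_printoptions(precision=4,suppress=True)
G={};Q={}
for n,roi in(("top",(222,190,140,95)),("scene",(310,165,105,100))):
    im=cv2.imread(f"pics/{n}0.png"); x0,y0,w,h=roi; c=im[y0:y0+h,x0:x0+w]
    hsv=cv2.cvtColor(c,cv2.COLOR_BGR2HSV)
    g=cv2.inRange(hsv,(50,150,70),(80,255,255)); m=cv2.moments(g,True); G[n]=(m["m10"]/m["m00"]+x0,m["m01"]/m["m00"]+y0)
    b=cv2.inRange(hsv,(105,120,30),(125,255,140)); cs,_=cv2.findContours(b,cv2.RETR_EXTERNAL,cv2.CHAIN_APPROX_NONE)
    k=cv2.convexHull(max(cs,key=cv2.contourArea)); q=cv2.approxPolyDP(k,6,True)[:,0]+[x0,y0]; Q[n]=q
    print(n,"green",G[n],m["m00"],"quad",q.tolist())
    cv2.imwrite(f"pics/{n}_c.png",cv2.resize(c,None,fx=5,fy=5,interpolation=cv2.INTER_CUBIC))
print("button",tri(G["top"],G["scene"]))
for p in Q["top"]:
    z=.055 if p[1]>240 else .093
    print(p,onz("top",p,z))
E
python3 m.py
```

```text
top green (322.725, 253.75) 80.0 quad [[235, 200], [352, 210], [346, 277], [232, 266]]
scene green (358.1714285714286, 187.92857142857142) 70.0 quad [[315, 180], [363, 172], [411, 247], [359, 261]]
button (array([0.476 , 0.0321, 0.0756]), np.float64(3.339077063875693e-06))
[235 200] [0.5789 0.1912 0.093 ]
[352 210] [ 0.5544 -0.0239  0.093 ]
[346 277] [ 0.431  -0.0101  0.055 ]
[232 266] [0.4566 0.206  0.055 ]
```

View pics/top_c.png

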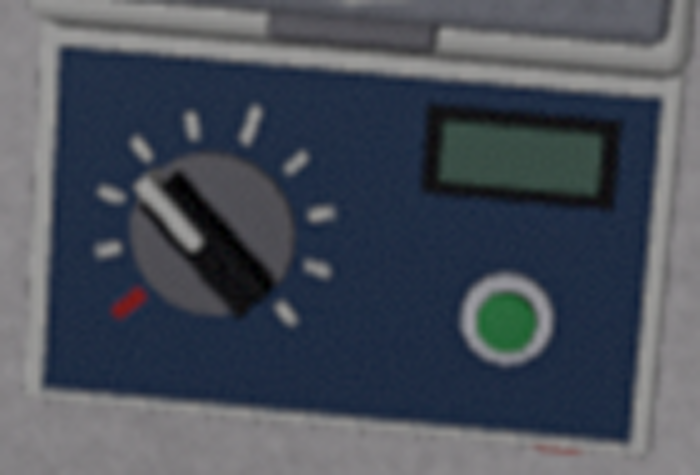

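View pics/scene_c.png

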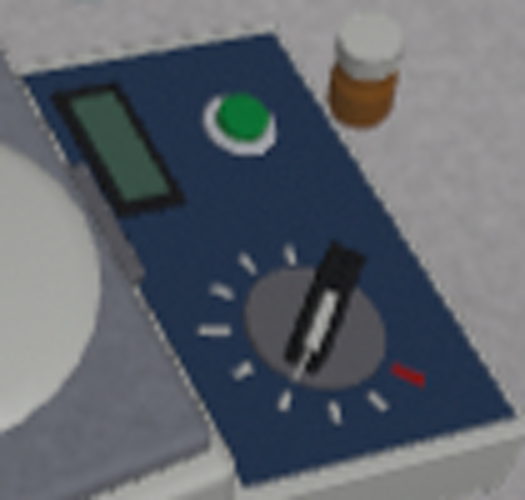

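The crops show the fin lying along the line to the third white mark: crop (142,148) in the top view, (286,401) in the scene view. That means the selector starts on mark 3 and needs three clicks. Next I'll fit the dial centre and plan the approach.

```bash
cat > dial.py <<'E'
from h import *
np.set_printoptions(precision=4,suppress=True)
yaw=np.radians(-6.7); a=np.radians(15)
ux=np.array([np.cos(yaw),np.sin(yaw),0]); left=np.array([-np.sin(yaw),np.cos(yaw),0]); Z=np.array([0,0,1.])
n=-np.sin(a)*ux+np.cos(a)*Z; up=np.cos(a)*ux+np.sin(a)*Z
B=np.array([.476,.0321,.0756]); P0=B-.010*n
def fit(cam,pts,off):
    w=np.array([onplane(cam,np.array(p)/5+off,P0,n) for p in pts]); 
    q=np.c_[(w-P0)@up,(w-P0)@left]
    s=np.linalg.lstsq(np.c_[2*q,np.ones(len(q))],(q**2).sum(1),rcond=None)[0]; c=s[:2]
    return P0+c[0]*up+c[1]*left, np.sqrt(s[2]+c@c), np.degrees(np.arctan2(q[:,1]-c[1],q[:,0]-c[0]))
def axes(psi): # psi: pointer deg anticlockwise of uphill -> tool rotation (y=p, x=-t, z=-n)
    f=np.radians(psi); p=np.cos(f)*up+np.sin(f)*left
    return R.from_matrix(np.c_[np.cross(p,-n),p,-n])
def move(pos,rot):
    s=manip.get_state(); r=R.from_quat(s["tcp_rot"])
    print("t",s["t"],"F",s["contact_force"],"shift mm",r.inv().apply(pos-s["tool_pos"])*1e3,"turn deg",np.degrees((r.inv()*rot).as_rotvec()))
E
python3 - <<'E'
from dial import *
T=[(128,304),(108,249),(111,193),(142,148),(192,125),(296,162),(321,214),(317,268),(287,314)]
S=[(408,375),(377,401),(335,411),(286,401),(243,370),(221,291),(247,263),(290,254)]
for cam,p,o in(("top",T,(222-.4,190-.4)),("scene",S,(310-.4,165-.4))): print(fit(cam,p,np.array(o)))
D=fit("top",T,np.array((221.6,189.6)))[0]
# fin tip on plane 28 mm out
for cam,p,o in(("top",(145,183),(221.6,189.6)),("scene",(302,370),(309.6,164.6))):
    w=onplane(cam,np.array(p)/5+o,P0+.028*n,n)-D; print("fin",cam,np.degrees(np.arctan2(w@left,w@up)),np.hypot(w@left,w@up))
r=axes(45); m=r.as_matrix(); 
tgt=D+.020*m[:,1]+.024*m[:,0]+.080*n
print(D,tgt); move(tgt,r)
for nm,p,z in(("bottle",(173,226),.145),("jar",(336,297),.055)): print(nm,onz("top",p,z))
E
```

```text
(array([0.5111, 0.1413, 0.0712]), np.float64(0.04164299507271752), array([ 134.8432,  103.9587,   73.1495,   43.437 ,   14.2825,  -44.2278,
        -74.3194, -103.5327, -133.6463]))
(array([0.5095, 0.1384, 0.0709]), np.float64(0.04179276782777083), array([ 133.3952,  102.9603,   73.7929,   44.7082,   14.7557,  -43.5852,
        -73.4082, -103.6455]))
fin top 41.70756824739768 0.03194803235756937
fin scene 42.45809700853589 0.045038369779078956
[0.5111 0.1413 0.0712] [0.4915 0.1749 0.1477]
t 0.1 F [-0.5757 -0.2308  0.1472] shift mm [-373.5046 -260.4689   57.4854] turn deg [ -7.9659 -12.8903  26.869 ]
bottle [0.5315 0.2875 0.145 ]
jar [0.3944 0.0098 0.055 ]
```

The two views agree on the dial axis to about 3 mm, at (0.510, 0.140, 0.071). I'll close the fingers and move above it.

>>> {"method": "servo_tool", "body": {"motion": [[[-373, -260, 0, -8, -13, 27], [-373, -260, 0, -8, -13, 27], [-373, -260, 0, -8, -13, 27], [-373, -260, 0, -8, -13, 27], [-373, -260, 0, -8, -13, 27], [-373, -260, 0, -8, -13, 27], [-373, -260, 0, -8, -13, 27], [-373, -260, 0, -8, -13, 27], [-373, -260, 0, -8, -13, 27], [-373, -260, 0, -8, -13, 27]]], "fingers": 0}}

```text
t: 0.93
tool_pos: [0.4725, 0.2067, 0.2055]
tcp_rot: [0.433, 0.892, 0.044, 0.124]
contact_force: [1.4, 0.9, 0.4]
finger_gap: 0.326
gripper_force: 0.0
```

```bash
cat >> dial.py <<'E'
D=np.array([.5103,.140,.0711])
def goal(psi,r,d,h): # r along pointer, d behind bar centre line, h above panel (mm)
    q=axes(psi); m=q.as_matrix(); move(D+(r*m[:,1]+d*m[:,0]+h*n)/1e3,q)
def where(psi):
    s=manip.get_state(); m=axes(psi).as_matrix(); w=(s["tool_pos"]-D)*1e3
    print("t",s["t"],"r,d,h",w@m[:,1],w@m[:,0],w@n,"F tool",R.from_quat(s["tcp_rot"]).inv().apply(s["contact_force"]),"gap",s["finger_gap"])
E
python3 -c "
from dial import *
goal(45,20,26,60)"
```

```text
t 0.9333 F [1.3909 0.9144 0.4292] shift mm [-24.0011 -17.5016  81.5521] turn deg [ 0.1112  0.076  -0.1312]
```

>>> {"method": "servo_tool", "body": {"motion": [[[-12, -9, 30, 0, 0, 0], [-20, -15, 60, 0, 0, 0], [-22, -16, 75, 0, 0, 0], [-22, -16, 75, 0, 0, 0], [-22, -16, 75, 0, 0, 0], [-22, -16, 75, 0, 0, 0]]]}}

```text
t: 1.43
tool_pos: [0.4925, 0.1799, 0.1351]
tcp_rot: [0.433, 0.892, 0.044, 0.124]
contact_force: [-0.1, 0.6, 0.1]
finger_gap: 0.005
gripper_force: 0.0
```

```bash
python3 -c "
from dial import *
goal(45,20,24,10);where(45)
cv2.imwrite('pics/t1.png',cv2.resize(manip.capture('scene')[140:280,290:440,::-1],None,fx=4,fy=4))"
```

```text
t 1.4333 F [-0.138   0.5582  0.1103] shift mm [-6.0499 -3.1698 57.5665] turn deg [ 0.1452  0.0753 -0.1143]
t 1.4333 r,d,h 23.036038783076446 30.1193799393534 67.5664088657044 F tool [ 0.4988  0.2621 -0.1589] gap 0.004997267212140336
```

View pics/t1.png

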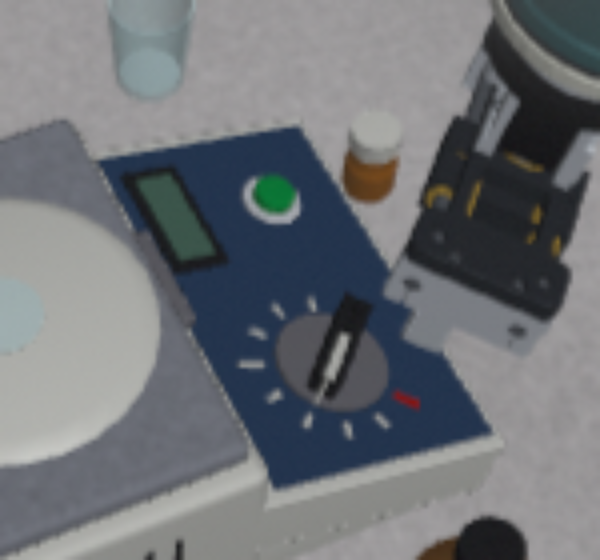

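The view shows the arm over the panel's front edge, with the fingertip near (430,340) in the crop and the dial unchanged at (335,350). The space below is clear, so I'll descend beside the bar.

>>> {"method": "servo_tool", "body": {"motion": [[[-2, -1, 20, 0, 0, 0], [-4, -2, 38, 0, 0, 0], [-5, -3, 50, 0, 0, 0], [-5, -3, 57, 0, 0, 0], [-5, -3, 57, 0, 0, 0], [-5, -3, 57, 0, 0, 0]]]}}

```text
t: 1.98
tool_pos: [0.508, 0.1722, 0.0802]
tcp_rot: [0.433, 0.892, 0.044, 0.124]
contact_force: [-0.7, -0.5, 0.5]
finger_gap: 0.004
gripper_force: 0.0
```

```bash
python3 -c "
from dial import *
where(45)
cv2.imwrite('pics/t2.png',cv2.resize(manip.capture('scene')[170:270,330:430,::-1],None,fx=5,fy=5))"
```

```text
t 1.9833 r,d,h 19.9620084901388 24.91503935857201 10.373963068405162 F tool [-0.0875 -0.7508 -0.6924] gap 0.0040082302039590335
```

View pics/t2.png

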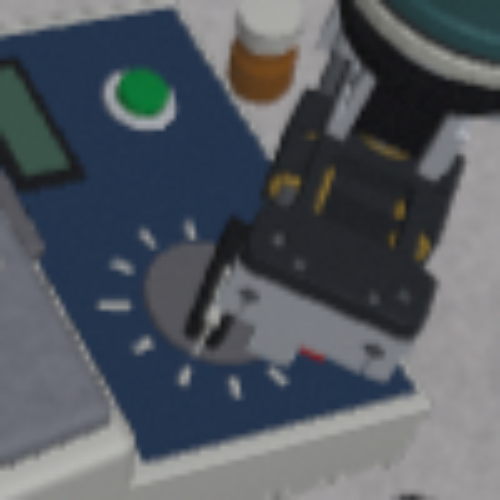

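The fingertip sits beside the bar on its anticlockwise side with clear space ahead. Next I'll close up to contact.

>>> {"method": "servo_tool", "body": {"motion": [[[-3, 0, 0, 0, 0, 0], [-6, 0, 0, 0, 0, 0], [-8, 0, 0, 0, 0, 0], [-8.5, 0, 0, 0, 0, 0], [-8.5, 0, 0, 0, 0, 0]]]}}

```text
t: 2.45
tool_pos: [0.5131, 0.1649, 0.0813]
tcp_rot: [0.434, 0.891, 0.044, 0.124]
contact_force: [-0.1, -0.1, -1.0]
finger_gap: 0.006
gripper_force: 0.0
```

```bash
python3 -c "
from dial import *
where(45)"
```

```text
t 2.45 r,d,h 19.484448178029716 15.948514331227306 9.870932813295946 F tool [ 0.1165 -0.3283  0.9092] gap 0.006409604480064878
```

No contact force yet at d = 16. I'll follow the arc 20° slowly and read the force.

>>> {"method": "servo_tool", "body": {"motion": [[[-0.9, 0.7, 0, 0, 0, 2.5], [-1.8, 1.3, 0, 0, 0, 5], [-2.7, 1.9, 0, 0, 0, 7.5], [-3.7, 2.5, 0, 0, 0, 10], [-4.7, 3, 0, 0, 0, 12.5], [-4.7, 3, 0, 0, 0, 12.5]]]}}

```text
t: 2.95
tool_pos: [0.5181, 0.1636, 0.0826]
tcp_rot: [0.529, 0.839, 0.057, 0.119]
contact_force: [0.9, 2.0, 0.8]
finger_gap: 0.002
gripper_force: 0.9
```

```bash
python3 -c "
from dial import *
where(32.5)"
```

```text
t 2.95 r,d,h 19.66943244831775 16.30832680924356 9.809512013333057 F tool [ 1.3186  1.8777 -0.5765] gap 0.0022482999039662383
```

>>> {"method": "servo_tool", "body": {"motion": [[[-0.9, 0.7, 0, 0, 0, 2.5], [-1.8, 1.3, 0, 0, 0, 5], [-2.7, 1.9, 0, 0, 0, 7.5], [-3.7, 2.5, 0, 0, 0, 10], [-3.7, 2.5, 0, 0, 0, 10]]]}}

```text
t: 3.37
tool_pos: [0.5221, 0.1617, 0.0838]
tcp_rot: [0.599, 0.79, 0.068, 0.113]
contact_force: [2.4, 4.1, 0.1]
finger_gap: 0.007
gripper_force: 1.7
```

```bash
cat > look.py <<'E'
import sys
from dial import *
where(float(sys.argv[1]))
for c,(y,x) in (("top",(200,230)),("scene",(190,340))):
    cv2.imwrite(f"pics/{sys.argv[2]}_{c}.png",cv2.resize(manip.capture(c)[y:y+80,x:x+80,::-1],None,fx=5,fy=5))
a,b=[cv2.imread(f"pics/{sys.argv[2]}_{c}.png") for c in("top","scene")]
cv2.imwrite(f"pics/{sys.argv[2]}.png",np.hstack([a,b]))
E
python3 look.py 22.5 t3
```

```text
t 3.3667 r,d,h 20.029306212771754 16.51512470581367 9.908266286359568 F tool [3.2861 3.3428 0.4463] gap 0.006581568079848487
```

View pics/t3.png

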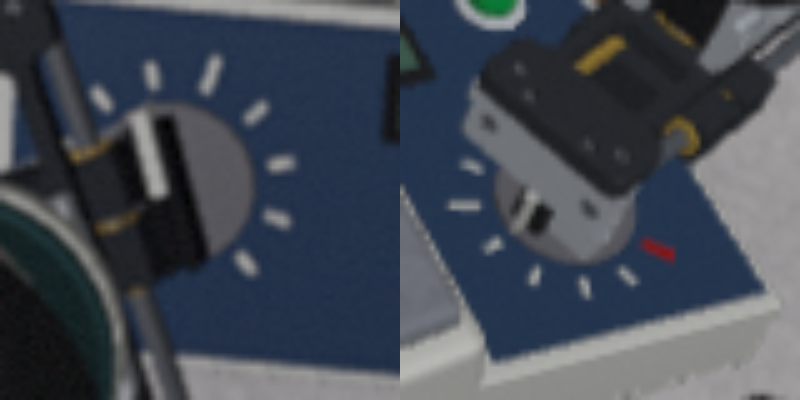

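The fin now points close to mark 4: top-half fin from (158,190) to (140,115), mark 4 at (152,75). I'll measure its angle numerically.

```bash
cat > fin.py <<'E'
from dial import *
im=manip.capture("top")
x0,y0=232,200; c=im[y0:y0+75,x0:x0+75][:,:,::-1].copy(); hsv=cv2.cvtColor(c,cv2.COLOR_BGR2HSV)
m=cv2.inRange(hsv,(0,0,120),(180,70,255)); k,l,st,ce=cv2.connectedComponentsWithStats(m)
for i in range(1,k):
    if st[i,4]<8: continue
    ys,xs=np.nonzero(l==i); ww=np.array([onplane("top",(x+x0,y+y0),P0+.028*n,n) for x,y in zip(xs,ys)])
    q=np.c_[(ww-D)@up,(ww-D)@left]*1e3; mu=q.mean(0); u,s,v=np.linalg.svd(q-mu); d=v[0]*np.sign(v[0]@mu)
    if np.hypot(*mu)<33: print("blob",st[i,4],"mean",mu,"len",s[0]/np.sqrt(len(q))*3.46,"wid",s[1]/np.sqrt(len(q))*3.46,"dir deg",np.degrees(np.arctan2(d[1],d[0])))
E
python3 fin.py; python3 -c "
from dial import *
where(22.5)"
```

```text
blob 52 mean [19.2374  5.7458] len 32.00655578161145 wid 5.4935680526773565 dir deg 15.179000988720478
t 3.5167 r,d,h 19.819861411948967 16.323814856775225 9.873056107121615 F tool [ 4.6603  2.9179 -0.3561] gap 0.003034173432085877
```

The pointer is at 15.2°, on mark 4, so one click is done. Now the second click.

>>> {"method": "servo_tool", "body": {"motion": [[[-0.9, 0.7, 0, 0, 0, 2.5], [-1.8, 1.3, 0, 0, 0, 5], [-2.7, 1.9, 0, 0, 0, 7.5], [-3.7, 2.5, 0, 0, 0, 10], [-4.7, 3, 0, 0, 0, 12.5], [-5.7, 3.5, 0, 0, 0, 15], [-5.7, 3.5, 0, 0, 0, 15]]]}}

```text
t: 4.1
tool_pos: [0.5264, 0.1579, 0.0851]
tcp_rot: [0.697, 0.705, 0.082, 0.103]
contact_force: [0.7, 10.3, 0.8]
finger_gap: 0.002
gripper_force: 4.9
```

```bash
python3 fin.py; python3 -c "
from dial import *
where(7.5)"
```

```text
blob 39 mean [21.1216  1.1549] len 30.09276897744595 wid 4.2675311140030106 dir deg 6.8100300284477315
blob 34 mean [-9.4006 30.3538] len 46.08764789589658 wid 5.63092967514837 dir deg 49.07874517939966
t 4.15 r,d,h 19.527211808181804 17.239046624473694 9.95288460435907 F tool [ 9.2655  0.8501 -0.637 ] gap 0.0009950198136268013
```

>>> {"method": "servo_tool", "body": {"motion": [[[-0.9, 0.7, 0, 0, 0, 2.5], [-1.8, 1.3, 0, 0, 0, 5], [-2.7, 1.9, 0, 0, 0, 7.5], [-2.7, 1.9, 0, 0, 0, 7.5]]]}}

```text
t: 4.48
tool_pos: [0.5291, 0.1549, 0.086]
tcp_rot: [0.742, 0.657, 0.089, 0.098]
contact_force: [6.4, 7.0, -0.8]
finger_gap: 0.003
gripper_force: 4.2
```

```bash
python3 fin.py; python3 -c "
from dial import *
where(0)"
```

```text
blob 26 mean [26.6251 -4.4019] len 16.769767935849234 wid 5.169022051326076 dir deg -6.372003660811781
blob 38 mean [-3.0652 30.76  ] len 53.57907965545497 wid 6.58420597799793 dir deg 52.66693657885234
t 4.5333 r,d,h 20.422196526759326 16.899327162323203 10.07833750908241 F tool [6.2155 5.7962 3.5168] gap 0.0031924367186966017
```

>>> {"method": "servo_tool", "body": {"motion": [[[-0.8, 0.6, 0, 0, 0, 2], [-1.5, 1.1, 0, 0, 0, 4], [-1.5, 1.1, 0, 0, 0, 4], [-1.5, 1.1, 0, 0, 0, 4]]]}}

```text
t: 4.87
tool_pos: [0.53, 0.1535, 0.0863]
tcp_rot: [0.763, 0.632, 0.092, 0.095]
contact_force: [5.2, 9.7, -2.5]
finger_gap: 0.004
gripper_force: 5.4
```

```bash
python3 fin.py; python3 look.py -4 t4
```

```text
blob 25 mean [26.2098 -5.8451] len 14.994802767446599 wid 5.353497169254346 dir deg -17.86966611936354
blob 35 mean [-4.9136 25.4547] len 58.264625656639225 wid 6.3271798615788555 dir deg 47.466512467275294
t 4.9167 r,d,h 20.17238115041549 17.16190529276934 10.061119561667352 F tool [10.2149  3.501   3.9192] gap 0.005659204683856328
```

View pics/t4.png

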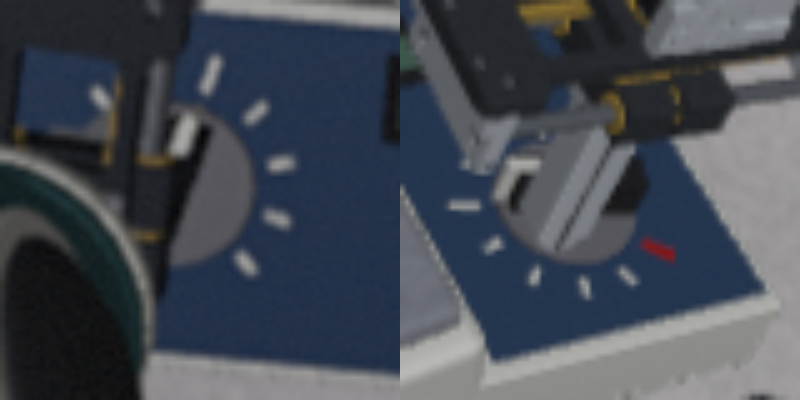

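The bar edge, (170,260) to (210,130) in the top half, lies along mark 5, so two clicks are done and the finger is still in contact. For the third click I'll go in small steps.

>>> {"method": "servo_tool", "body": {"motion": [[[-0.8, 0.6, 0, 0, 0, 2], [-1.5, 1.1, 0, 0, 0, 4], [-2.2, 1.6, 0, 0, 0, 6], [-2.9, 2.1, 0, 0, 0, 8], [-3.7, 2.5, 0, 0, 0, 10], [-3.7, 2.5, 0, 0, 0, 10]]]}}

```text
t: 5.52
tool_pos: [0.5312, 0.1508, 0.0868]
tcp_rot: [0.816, 0.563, 0.1, 0.086]
contact_force: [2.9, 17.7, -3.5]
finger_gap: 0.002
gripper_force: 8.6
```

```bash
python3 fin.py; python3 -c "
from dial import *
where(-14)"
```

```text
blob 47 mean [ 3.5995 30.3263] len 64.09745452491055 wid 9.867553475048904 dir deg 55.55286166585576
t 5.5667 r,d,h 19.03803723369129 18.320491772379377 10.064673039207545 F tool [16.8298 -3.8592  4.1215] gap 0.006311450424596591
```

The force has risen because only the finger's inner edge touches, close to the axis. I'll back off and shift outward for better leverage.

>>> {"method": "servo_tool", "body": {"motion": [[[2, 0, 0, 0, 0, 0], [4, 0, 0, 0, 0, 0], [6, 3, 0, 0, 0, 0], [6, 7, 0, 0, 0, 2], [6, 9, 0, 0, 0, 4], [6, 9, 0, 0, 0, 4], [6, 9, 0, 0, 0, 4]]]}}

```text
t: 6.15
tool_pos: [0.5411, 0.1501, 0.089]
tcp_rot: [0.836, 0.533, 0.102, 0.083]
contact_force: [-0.3, 0.5, 0.2]
finger_gap: 0.006
gripper_force: 0.0
```

```bash
python3 look.py -18 t5
```

```text
t 6.15 r,d,h 27.18545834101623 23.113173624490955 9.66356252360941 F tool [ 0.3608 -0.4004 -0.3206] gap 0.005599422501181341
```

View pics/t5.png

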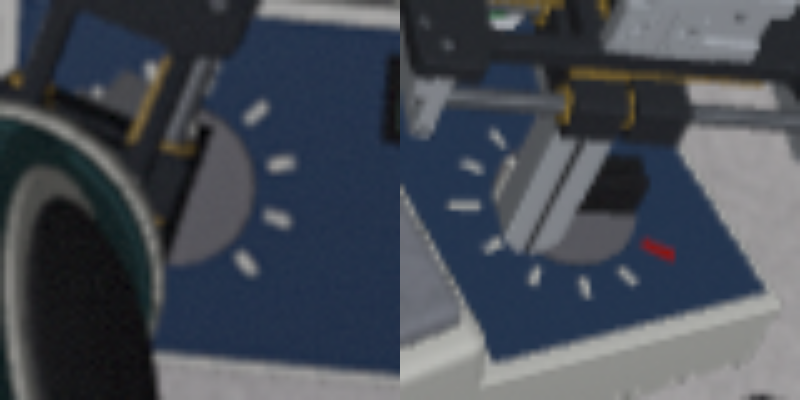

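The bar edge in the top half is unchanged, (172,255) to (210,130), so the selector is still on mark 5. The contact is clear and the finger is now further out. I'll push again.

>>> {"method": "servo_tool", "body": {"motion": [[[-3, 0, 0, 0, 0, 0], [-5, 0, 0, 0, 0, 0], [-6, 0, 0, 0, 0, 0], [-7.2, 0.7, 0, 0, 0, 2.5], [-8.4, 1.4, 0, 0, 0, 5], [-9.6, 2, 0, 0, 0, 7.5], [-11, 2.5, 0, 0, 0, 10], [-11, 2.5, 0, 0, 0, 10]]]}}

```text
t: 6.92
tool_pos: [0.5393, 0.1393, 0.0892]
tcp_rot: [0.879, 0.458, 0.11, 0.074]
contact_force: [2.0, 0.5, 1.5]
finger_gap: 0.006
gripper_force: 1.0
```

```bash
cat > edge.py <<'E'
import sys
from dial import *
where(float(sys.argv[1]))
im=manip.capture("top"); x0,y0=240,212
hsv=cv2.cvtColor(im[y0:y0+50,x0:x0+50],cv2.COLOR_RGB2HSV)
m=cv2.inRange(hsv,(0,0,60),(180,90,125)); k,l,st,ce=cv2.connectedComponentsWithStats(m)
i=l[237-y0,277-x0]; print("lab",i,st[i])
pts=[]
for r in range(50):
    xs=np.nonzero(l[r]==i)[0]
    if len(xs): pts.append((xs[0]-.5,r))
P=np.array(pts)+[x0,y0]; w=np.array([onplane("top",p,P0+.027*n,n)-D for p in P])*1e3
q=np.c_[w@up,w@left]; print(np.c_[P,q][::3])
g=q[(np.abs(q[:,0])<18)]; f=np.polyfit(g[:,0],g[:,1],1); print("edge deg",np.degrees(np.arctan(f[0])),f)
E
python3 edge.py -28
```

```text
t 6.9167 r,d,h 27.458205421386722 17.6474392329031 9.995585828043525 F tool [ 1.7411  1.6393 -0.9216] gap 0.0058072098671372
lab 4 [  0   7  44  43 349]
[[279.5    219.      42.3908 -28.7602]
 [239.5    222.      30.1793  43.4313]
 [240.5    225.      24.7978  41.3198]
 [248.5    228.      20.5964  26.4329]
 [253.5    231.      15.8825  17.0087]
 [256.5    234.      10.8214  11.2207]
 [259.5    237.       5.753    5.4244]
 [262.5    240.       0.6771  -0.3805]
 [263.5    243.      -4.7536  -2.543 ]
 [265.5    246.     -10.0204  -6.537 ]
 [266.5    249.     -15.4716  -8.7096]
 [267.5    252.     -20.9336 -10.8865]
 [267.5    255.     -26.5836 -11.2359]
 [267.5    258.     -32.2462 -11.5862]
 [267.5    261.     -37.9215 -11.9372]]
edge deg 39.47169355644948 [0.8235 1.8721]
```

>>> {"method": "servo_tool", "body": {"motion": [[[-1.2, 0.7, 0, 0, 0, 2.5], [-2.4, 1.4, 0, 0, 0, 5], [-2.4, 1.4, 0, 0, 0, 5], [-2.4, 1.4, 0, 0, 0, 5]]]}}

```text
t: 7.3
tool_pos: [0.5384, 0.1369, 0.0888]
tcp_rot: [0.897, 0.421, 0.112, 0.069]
contact_force: [1.2, 2.1, 1.0]
finger_gap: 0.008
gripper_force: 0.9
```

```bash
cat > edge.py <<'E'
import sys
from dial import *
where(float(sys.argv[1]))
im=manip.capture("top"); g=cv2.cvtColor(im,cv2.COLOR_RGB2GRAY)
cv2.imwrite(f"pics/{sys.argv[2]}.png",cv2.resize(im[200:280,230:310,::-1],None,fx=7,fy=7))
P=[]
for y in range(220,256):  # from the disc's right edge go left to the first dark pixel
    x=278
    while x>245 and g[y,x]>45: x-=1
    P.append((x+.5,y))
w=np.array([onplane("top",p,P0+.027*n,n)-D for p in P])*1e3
q=np.c_[w@up,w@left]; print(np.c_[P,q][::4])
f=lambda s:np.degrees(np.arctan(np.polyfit(s[:,0],s[:,1],1)[0])); print("edge deg",f(q[4:28]),f(q[8:22]))
E
python3 edge.py -33 e1
```

```text
t 7.3 r,d,h 26.609946815701292 17.511174343262176 9.793099015701582 F tool [ 2.468  -0.2423 -0.6915] gap 0.008427505041771388
[[273.5    220.      39.5592 -18.0523]
 [278.5    224.      33.044  -27.5616]
 [277.5    228.      25.5065 -26.2374]
 [274.5    232.      17.6049 -21.2827]
 [272.5    236.       9.8453 -18.127 ]
 [276.5    240.       3.0935 -25.876 ]
 [273.5    244.      -4.8858 -20.8981]
 [277.5    248.     -11.6712 -28.6718]
 [275.5    252.     -19.5247 -25.5114]]
edge deg -11.492647297861762 0.2331627631001623
```

>>> {"method": "servo_tool", "body": {"motion": [[[-1.2, 0.7, 0, 0, 0, 2.5], [-2.4, 1.4, 0, 0, 0, 5], [-2.4, 1.4, 0, 0, 0, 5], [-2.4, 1.4, 0, 0, 0, 5]]]}}

```text
t: 7.68
tool_pos: [0.5382, 0.1349, 0.0889]
tcp_rot: [0.915, 0.382, 0.115, 0.064]
contact_force: [3.2, 6.5, -1.2]
finger_gap: 0.005
gripper_force: 2.7
```

```bash
python3 edge.py -38 e2|head -1; python3 - <<'E'
import cv2
# grey level profile of the disc, sharper look at numbers: dark mask inside disc
im=cv2.imread("pics/e2.png")
im=cv2.resize(im,(80,80),interpolation=cv2.INTER_AREA).max(2)
for r in range(18,58,3): print(r+200,''.join('#' if v<45 else '+' if v<75 else '.' if v<130 else 'O' for v in im[r,10:60]))
E
```

```text
t 7.6833 r,d,h 26.30543595582604 18.254296014066156 9.888205114814234 F tool [ 6.6705 -2.6304  1.8403] gap 0.005420649141407061
218 ..++#######++#####+...............+++..+++########
221 +++++#####+#########++................+++..+######
224 ...........+++#########+++........++++....+#######
227 ++++++++++...O..++#########++++###+....+####++++++
230 #########+++++++.....+########+.....+####+++++....
233 ###################+....+####....+####+++++..OO...
236 ++++++++++++##########+....++++####+++++++++++++++
239 +++++++++++#############+....+####++++++++++++++++
242 ++++++++++####++....+++#+++....+######++++.......+
245 ++++++++++###+...++++++++#+++...+##++..++++......+
248 ++++++++++##+...++##########++...+...+++++++++++++
251 +++++++++##+...++############++...++..O..+++++++++
254 +++++++++##+...+##############++..+++......+++++++
257 ++++++++##+...++###############+...+++++++++++++++
```

```bash
python3 - <<'E'
from dial import *
P=[(283.5,227),(280.5,230),(277.5,233),(274.5,236)]
q=np.array([(onplane("top",p,P0+.027*n,n)-D)*1e3 for p in P]); q=np.c_[q@up,q@left]; print(q,np.degrees(np.arctan(np.polyfit(q[:,0],q[:,1],1)[0])))
E
```

```text
[[ 28.3607 -36.9622]
 [ 22.321  -31.9099]
 [ 16.2634 -26.8426]
 [ 10.1878 -21.7603]] -39.91303103806949
```

>>> {"method": "servo_tool", "body": {"motion": [[[3, 0, 0, 0, 0, 0], [7, 0, 0, 0, 0, 0], [12, 0, -6, 0, 0, 0], [14, 0, -25, 0, 0, 0], [14, 0, -55, 0, 0, 0], [14, 0, -90, 0, 0, 0], [14, 0, -120, 0, 0, 0], [14, 0, -120, 0, 0, 0]]]}}

```text
t: 8.4
tool_pos: [0.5176, 0.1483, 0.2116]
tcp_rot: [0.915, 0.38, 0.117, 0.063]
contact_force: [0.8, 0.3, 0.7]
finger_gap: 0.006
gripper_force: 0.0
```

```bash
python3 look.py -38 t6; python3 fin.py
```

```text
t 8.4 r,d,h 27.80269625878466 33.27852773642976 134.14742163958445 F tool [ 0.8886  0.5226 -0.4699] gap 0.006343585651295568
```

View pics/t6.png

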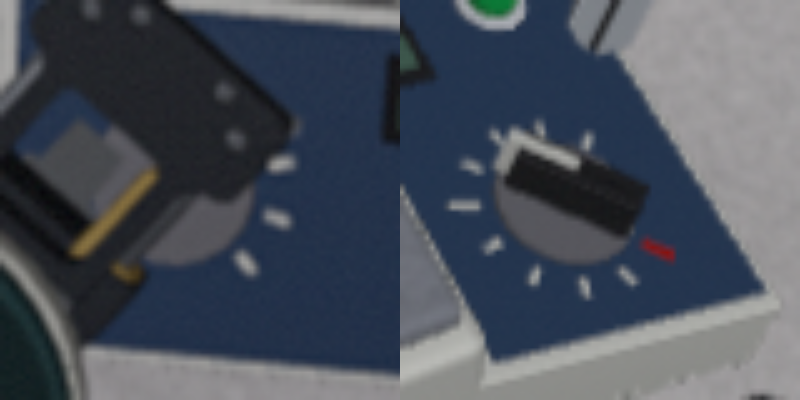

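The scene half shows the bar's tail pointing at the red bar (658,250) and its fin end at (510,140), opposite red, which would be mark 6. I'll check that numerically.

```bash
python3 - <<'E'
from dial import *
im=cv2.imread("pics/t6_scene.png"); im=cv2.resize(im,(80,80),interpolation=cv2.INTER_AREA)
hsv=cv2.cvtColor(im,cv2.COLOR_BGR2HSV); o=np.array((340,190))
def ln(name,m,h):
    ys,xs=np.nonzero(m); w=np.array([onplane("scene",np.array((x,y))+o,P0+h*n,n)-D for x,y in zip(xs,ys)])*1e3
    q=np.c_[w@up,w@left]; v=np.linalg.svd(q-q.mean(0))[2][0]; print(name,len(q),q.mean(0),"deg mod 180",np.degrees(np.arctan2(v[1],v[0])))
roi=np.zeros((80,80),np.uint8); roi[22:50,18:52]=1
ln("dark bar",cv2.inRange(hsv,(0,0,0),(180,255,45))*roi,.02)
k=np.zeros((80,80),np.uint8); k[25:35,20:38]=1
ln("fin",cv2.inRange(hsv,(0,0,140),(180,60,255))*k,.028)
b=R.from_matrix(np.c_[-up*0+axes(-45).as_matrix()])
s=manip.get_state(); print("button:"); 
for h in (.06,.004): move(B+h*n,axes(-45))
E
```

```text
dark bar 240 [1.9359 5.3372] deg mod 180 148.14003519330495
fin 22 [ 14.452  -15.1322] deg mod 180 143.53737258073255
button:
t 8.55 F [-0.5105 -0.5155 -0.562 ] shift mm [-131.2294   26.9651   59.7594] turn deg [ 0.0549 -0.1164  6.9083]
t 8.55 F [-0.5105 -0.5155 -0.562 ] shift mm [-131.3397   26.9048  115.7593] turn deg [ 0.0549 -0.1164  6.9083]
```

The detents sit at −15°, −45° and −75° and the fin's mean direction is −46°, so the selector is on mark 6. Next is the button.

>>> {"method": "servo_tool", "body": {"motion": [[[-40, 8, 0, 0, 0, 0], [-80, 16, 10, 0, 0, 0], [-115, 24, 25, 0, 0, 0], [-131, 27, 45, 0, 0, 0], [-131, 27, 70, 0, 0, 0], [-131, 27, 90, 0, 0, 0], [-131, 27, 105, 0, 0, 0], [-131, 27, 105, 0, 0, 0], [-131, 27, 105, 0, 0, 0]]]}}

```text
t: 9.3
tool_pos: [0.4718, 0.0307, 0.0891]
tcp_rot: [0.916, 0.38, 0.113, 0.065]
contact_force: [-0.3, 0.4, -0.9]
finger_gap: 0.009
gripper_force: 0.0
```

```bash
python3 - <<'E'
from dial import *
for h in (0,-.005): move(B+h*n,axes(-38))
fi=manip.capture("top"); cv2.imwrite("pics/d.png",fi[:,:,::-1])
E
python3 fin.py
```

```text
t 9.3 F [-0.2672  0.4483 -0.8504] shift mm [ 1.7526 -0.9127 14.0504] turn deg [ 0.1079  0.1464 -0.2216]
t 9.3 F [-0.2672  0.4483 -0.8504] shift mm [ 1.7654 -0.9222 19.0504] turn deg [ 0.1079  0.1464 -0.2216]
blob 51 mean [ 14.0961 -11.3686] len 30.742963470707277 wid 5.4806655743154735 dir deg -45.2635104989703
```

With the view clear, the top camera gives the pointer at −45.3°, so mark 6 is confirmed. Now I'll press the button.

>>> {"method": "servo_tool", "body": {"motion": [[[1.5, -1, 6, 0, 0, 0], [1.5, -1, 11, 0, 0, 0], [1.5, -1, 14, 0, 0, 0], [1.5, -1, 16, 0, 0, 0], [1.5, -1, 18, 0, 0, 0], [1.5, -1, 19.5, 0, 0, 0], [1.5, -1, 19.5, 0, 0, 0], [1.5, -1, 19.5, 0, 0, 0]]]}}

```text
t: 10.07
tool_pos: [0.4781, 0.0339, 0.0721]
tcp_rot: [0.915, 0.38, 0.115, 0.063]
contact_force: [-28.0, 5.0, 60.4]
finger_gap: 0.004
gripper_force: 32.8
```

```bash
python3 - <<'E'
from dial import *
s=manip.get_state(); print("h over cap mm",(s["tool_pos"]-B)@n*1e3,"F normal",s["contact_force"]@n,s["t"])
E
```

```text
h over cap mm -3.8899134826590385 F normal 65.72734301839854 10.0667
```

The button is fully in and bottomed firmly. I'll release and retreat.

>>> {"method": "servo_tool", "body": {"motion": [[[0, 0, -4, 0, 0, 0], [0, 0, -12, 0, 0, 0], [0, 0, -30, 0, 0, 0], [0, 0, -60, 0, 0, 0], [0, 0, -90, 0, 0, 0], [0, 0, -120, 0, 0, 0], [0, 0, -120, 0, 0, 0], [0, 0, -120, 0, 0, 0]]]}}

```text
t: 10.73
tool_pos: [0.4479, 0.037, 0.1899]
tcp_rot: [0.915, 0.38, 0.118, 0.063]
contact_force: [0.8, -0.2, -0.2]
finger_gap: 0.005
gripper_force: 0.0
```

```bash
python3 fin.py; python3 - <<'E'
from dial import *
s=manip.get_state(); print(s["tool_pos"],s["contact_force"],s["t"])
f=manip.capture("top").astype(int); p=cv2.imread("pics/top0.png")[:,:,::-1].astype(int)
for nm,(x,y,w,h) in dict(bottle=(160,205,55,45),jar=(325,288,22,22),beaker=(392,246,35,32),rack=(378,146,74,44)).items():
    print(nm,np.abs(f-p)[y:y+h,x:x+w].mean())
E
```

```text
blob 50 mean [ 13.9185 -11.2652] len 30.659701353468538 wid 5.371377587389598 dir deg -45.67048721849145
[0.4474 0.0381 0.1887] [-0.1005  0.0991 -0.5274] 10.7833
bottle 3.6401346801346803
jar 72.47589531680441
beaker 4.844940476190477
rack 4.069922194922195
```

```bash
python3 - <<'E'
from dial import *
f=manip.capture("scene").astype(int); p=cv2.imread("pics/scene0.png")[:,:,::-1].astype(int)
print("jar",np.abs(f-p)[168:192,374:392].mean(2).round().astype(int)[::3,::2])
E
```

```text
jar [[5 5 5 4 5 4 6 5 5]
 [5 4 5 6 5 4 5 6 5]
 [5 4 4 6 5 6 5 5 5]
 [4 4 4 4 3 4 5 5 4]
 [5 2 3 3 3 2 3 2 5]
 [5 1 1 2 1 2 2 3 5]
 [3 2 2 2 1 2 2 4 4]
 [3 4 2 1 3 1 5 5 4]]
```

The jar hasn't moved. Handing in.

```bash
python3 -c "
from rig import manip
print(manip.finish_job())"
```

```text
the job is handed in; nothing more can be done
None
```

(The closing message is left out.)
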